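# Release three battery cells from a two-key feeder

### The job

Press the feeder's two keys down together, one with each fingertip, and keep both fully down until all three battery cells have rolled out of the chute and lie still in the clear catch tray; then let both keys come up and move clear. Do not press one key alone, do not touch or lift the cells, and leave the things around the feeder where they are.

Things in the scene. Friction and masses are not known exactly. Their poses are not given: they have to be found in the camera images.
- feeder: bench-top cell feeder, fixed: grey base plate with an aluminium chute, 43 mm wide outside, key on either side. Origin on the bench, midway between the keys; z up, +x up the chute, which falls 12 degrees towards the clear tray at its -x end. Base x -152 to +98, y -56 to +56 mm. Nothing on it is higher than 74 mm. Cells roll out only while both keys are down; either one up holds them back
- key_left_top (a point): centre of the top face of the key on the feeder's +y side: round black cap, 24 mm diameter, beside the chute, top face 70 mm above the bench when up. The two keys are alike, centres 66 mm apart along the feeder's y axis (y = +33 and -33 mm, x = 0); inner cap edges 42 mm apart, outer 90 mm; nothing stands over them
- key_right_top (a point): the same for the key on the feeder's -y side
- key_left (a joint): how far the left key is pressed, m: 0 up, 0.009 fully down on its stop; it slides straight down. Its spring pushes back with 1.2 N at the top, 3.6 N fully down (both keys: 7.2 N) and lifts it again when let go. Cells get past from about 0.007; fully down counts from 0.0075
- key_right (a joint): the same for the right key
- tray_mid (a point): centre of the clear catch tray's white floor, 11 mm above the bench, 101 mm from the feeder's origin towards -x. Inside of the tray: feeder x -142 to -63 mm, y -23 to +23 mm; walls up to 36 mm above the bench. Cells there lie with centres at x below -66 mm
- cell1: short grey battery cell, 17 mm diameter, 34 mm long, steel band at one end, 14 to 22 g; origin at its centre, y axis along its length. It starts lying across the chute, first in line, against the two steel stop pins
- cell2: short grey battery cell, 17 mm diameter, 34 mm long, steel band at one end, 14 to 22 g; origin at its centre, y axis along its length. It starts lying across the chute, second in line
- cell3: short grey battery cell, 17 mm diameter, 34 mm long, steel band at one end, 14 to 22 g; origin at its centre, y axis along its length. It starts lying across the chute, third in line, highest on the chute
- tape: bystander, to be left alone: roll of red tape lying flat, 84 mm diameter, 24 mm high; origin under its centre
- driver: bystander, to be left alone: screwdriver with yellow handle, 170 mm long, lying on the bench; origin under its middle, x axis along it towards the tip
- puck: bystander, to be left alone: white plastic gadget shell, round, 52 mm diameter, 17 mm high; origin under its centre
- cardpack: bystander, to be left alone: brown card pack with a paper band, 62 x 88 x 30 mm; origin under its centre
Mind the look-alikes: they are no part of the job. Leave any turquoise look-alike of the cell1 alone.

How it is judged:
By the outcome, as a careful person would: the job done as asked, in the order asked, and still so for the second after the job is handed in, with the robot touching nothing.
It also fails if it takes over 35 s, if anything falls off the work surface, if the arm or the gripper's body presses on something with over 40 N, if the wrist force passes 120 N, or if a joint passes its speed limit or range.

### The arm

A 6-joint arm with a two-finger parallel gripper is mounted at the origin on the work surface. World frame = base frame: x ahead of the robot, y to its left, z up, the work surface at z = 0. Lengths are in mm, angles in rad, forces in N, time in s.
With the tool pointing down it reaches from about 400 to 925 mm from the base axis. Payload 12.5 kg.
Tool frame: the origin (TCP) lies between the finger pads; the fingertips stand 25 mm ahead of it and the grasp point (between the pads) lies 6 mm ahead of it; z points along the fingers, y is the line along which they close (so a half turn about z gives the same grasp; the last joint's range is limited). The gripper opens to 95 mm and grips with 3 to 60 N. Pads are 20 mm wide; open, the fingers measure 119 mm over their backs; the gripper's body (75 mm by 180 mm) begins 59 mm behind the grasp point.
Start: joints at [-0.106, 0.491, 1.559, -0, 1.092, -0.106], TCP at [625.015, 0.021, 239.661] pointing down, gripper open.
Joint ranges: [-3.1, 3.1], [-0.84, 2.19], [0.05, 2.79], [-1.13, 4.28], [0.06, 2.93], [-2.69, 2.69]. Speed limits (rad/s): [2.22, 2.22, 2.79, 3.14, 3.14, 3.14].

### API

Orientations are given as [roll, pitch, yaw] about the fixed x, y, z axes, in that order (R = Rz(yaw) Ry(pitch) Rx(roll)).
In Python, from cell import state, read_camera, job_done, cut_out gives the robot as it stands. The module is installed in compiled form; this text tells all that it offers.
- The arm moves only by the tool jog_arm, never from a script. Its argument "motion" is a list of rows, each a list of 2 entries, a list of its own where there are three numbers: the shift along the tool's x, y, z in mm, then the turn about the tool's z in rad. A call has 1 to 5 rows; each row is the pose to reach, as a shift and turn from the pose commanded when the call began, along the tool's axes at that moment; what a row does not reach only later rows make up. A row lasts 1/10 s, in which the tool goes at most 50 mm and 8.59 degrees, less where a joint would pass 70% of its speed; a pose out of reach is approached as far as the arm can. A call with a gripper value outside its range is refused whole. "grip" is the closure, from 0 (fully open) to 1 (shut), set as the call begins (left out, the last holds). The fingers move at their own pace and stop on an object; the grip force is fixed at half the most. Time passes only in rows, so rows that repeat a pose let the fingers close. It gives the time, the measured TCP pose, the force, the opening and the grip force at its end, in the units of the state.
- state(): the state, without advancing time (a new reading comes with each control period).
- read_camera(name): name is "scene" or "side" or "wrist"; returns a dict with "img" (480x640x3 uint8, blue, green, red), "vertical_fov" (degrees; the focal length in pixels is half the picture's height over the tangent of half this angle, whatever the lens; pixels are square), "cx", "cy" (the principal point, pixels), "extrinsics" (4x4, takes a point from camera to world coordinates). Camera axes: x right, y up, looking along -z (the intrinsics and any distortion apply to the point x, -y, -z); pixel columns grow to the right and rows downward; lengths in mm; the calibration is good to about 2 mm. The wrist camera is an equidistant fisheye: a pixel r from the principal point sees the ray r / f radians off the axis. A picture is of the moment at which its call begins. There is no depth.
- job_done(): hands the job in; it is judged then, once.
Trained networks look in a picture, given as the dict that the camera call returned (one of the last four; its "shot" number tells which), for a name from the list of things; names that differ only in an ending like _2 or _b are one class to them, and where a whole thing is asked for, a point or a joint stands for the part that bears it (a point fixed in the world has none). Each returns a list of dicts, best first, with "p" (0 to 1); they miss things now and then, are a little off and sometimes report something else, mostly with a low value. They report only what shows in the picture. A call takes as long as a camera call. They do not tell look-alikes from the thing itself.
- cut_out(name, picture): "region" (480x640 bool, what is visible of it) and "box" ([left, top, right, bottom] in pixels, round what is visible of it).
The state is a dict: "t": time; "joints": joint angles; "qvel": joint speeds; "tau": joint torques, N m; "eef_pos": TCP position; "tcp_rot": TCP orientation; "ft_force": force on the tool from outside, world axes, zero at the start; "moment": the same for the moment, N m; "opening": opening from 0.0 (shut) to 1.0 (fully open); "grip_force": force on a finger pad.
Only numpy, scipy, OpenCV 4.12 (cv2) and the standard library are available. Lean on these libraries where they do the work, as an engineer would, in place of code of your own. Each camera call takes 0.05 s, during which the arm holds its last target. There are 200 camera calls.

## Working session

There is one attempt and no reset: what is moved stays moved. The work goes in short steps, Python scripts to look and compute and a tool call to move; the robot and the scene stay as the last step left them, time stands still between calls to the robot, and variables do not carry over. Pictures are saved under pics/ and viewed, at most 10 in all, crops included, and the job is handed in when it is done.

Besides the shell and the picture viewer there is one more tool, called after "Emit:" as name(argument=value, ...), one argument or row to a line, values as JSON. jog_arm: Moves the arm, as the interface text tells. Its arguments: {"type":"object","properties":{"motion":{"type":"array"},"grip":{"type":"number"}},"required":["motion"]}

```bash
mkdir -p pics; cat > h.py <<'E'
import numpy as np, cv2
from cell import state, read_camera, job_done, cut_out
def foc(c): return 240/np.tan(np.radians(c["vertical_fov"])/2)
def ray(c,u,v):
    f=foc(c);x=(u-c["cx"])/f;y=(v-c["cy"])/f
    E=np.array(c["extrinsics"])
    if c.get("name")=="wrist":
        r=np.hypot(x,y); s=np.sin(r)/r if r>1e-9 else 1.
        d=np.array([x*s,-y*s,-np.cos(r)])
    else: d=np.array([x,-y,-1.])
    return E[:3,3],E[:3,:3]@d
def at_z(c,u,v,z):
    o,d=ray(c,u,v); return o+d*(z-o[2])/d[2]
def proj(c,p):
    E=np.array(c["extrinsics"]);q=E[:3,:3].T@(np.array(p)-E[:3,3]);f=foc(c)
    x,y,w=q[0],-q[1],-q[2]
    if c.get("name")=="wrist":
        r=np.hypot(x,y);t=np.arctan2(r,w);return c["cx"]+f*t*x/r,c["cy"]+f*t*y/r
    return c["cx"]+f*x/w,c["cy"]+f*y/w
def cam(n):
    c=read_camera(n);c["name"]=n;return c
E
python3 - <<'E'
from h import *
print(state())
for n in("scene","side","wrist"):
    c=cam(n);cv2.imwrite(f"pics/{n}0.png",c["img"]);print(n,{k:v for k,v in c.items() if k!="img"})
    for o in("key_left_top","cell1","feeder"):
        for r in cut_out(o,c)[:6]:
            m=r["region"];v,u=np.nonzero(m);print(o,round(r["p"],2),r["box"],u.mean().round(1),v.mean().round(1),at_z(c,u.mean(),v.mean(),70).round(0))
E
```

```text
{'t': 0.0, 'joints': array([-1.05583256e-01,  4.91546309e-01,  1.55944955e+00, -3.65432495e-07,
        1.09168114e+00, -1.05601903e-01]), 'qvel': array([ 0.0014643 , -0.0031306 , -0.00032391, -0.00070051,  0.00067379,
        0.00195295]), 'tau': array([-9.52334158e-04, -6.12640929e+01, -2.58175153e+01,  6.92750537e-02,
        4.83079045e-02, -1.38641695e-05]), 'eef_pos': array([6.24787721e+02, 5.56046711e-02, 2.39069927e+02]), 'tcp_rot': array([-3.14051431e+00, -1.13974557e-04,  1.57081508e+00]), 'ft_force': array([-0.39426608,  0.418315  ,  0.40808315]), 'moment': array([-0.05137748,  0.00311126,  0.02148334]), 'grip_force': 0.0, 'opening': 0.9988021058972303}
scene {'vertical_fov': 46.475595829011034, 'cx': 321.87193936320654, 'cy': 237.78205713831096, 'extrinsics': array([[-5.76801925e-01, -4.99923369e-01,  6.46046566e-01,
         1.14325994e+03],
       [ 8.16877242e-01, -3.49765891e-01,  4.58666974e-01,
         4.22137047e+02],
       [-3.33328567e-03,  7.92300730e-01,  6.10121662e-01,
         6.00940536e+02],
       [ 0.00000000e+00,  0.00000000e+00,  0.00000000e+00,
    
[... 2043 characters left out ...]
9.66460824e-01,
         3.84955642e+02],
       [ 0.00000000e+00,  0.00000000e+00,  0.00000000e+00,
         1.00000000e+00]]), 'shot': 3, 'name': 'wrist'}
key_left_top 0.66 [160.3, 63.6, 190.7, 104.0] 173.2 77.2 [499. 136.  70.]
cell1 0.97 [332.7, 102.9, 369.6, 128.9] 350.1 115.6 [653.  96.  70.]
cell1 0.9 [166.1, 228.4, 195.8, 256.5] 181.3 242.5 [501. -14.  70.]
cell1 0.86 [216.4, 82.1, 238.7, 125.1] 226.5 101.7 [549. 110.  70.]
cell1 0.66 [198.6, 87.1, 219.1, 124.2] 209.6 106.3 [533. 107.  70.]
cell1 0.6 [183.2, 92.6, 201.8, 128.2] 193.2 110.3 [518. 105.  70.]
cell1 0.39 [286.8, 0.0, 299.9, 7.2] 291.2 1.5 [603. 199.  70.]
feeder 0.7 [71.1, 47.4, 302.4, 196.1] 184.5 122.4 [510.  94.  70.]
```

View pics/scene0.png

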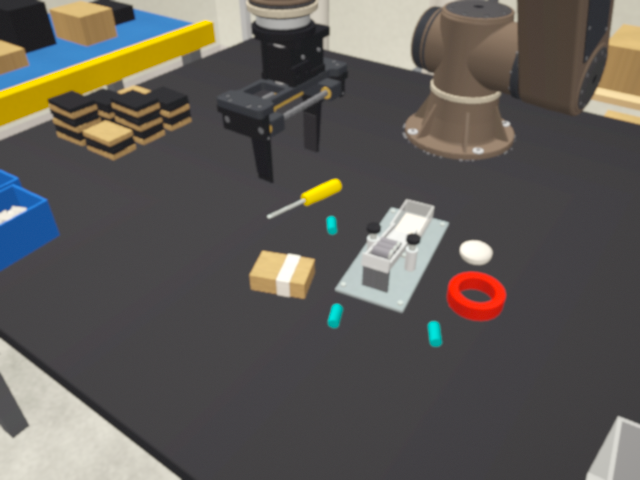

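View pics/wrist0.png

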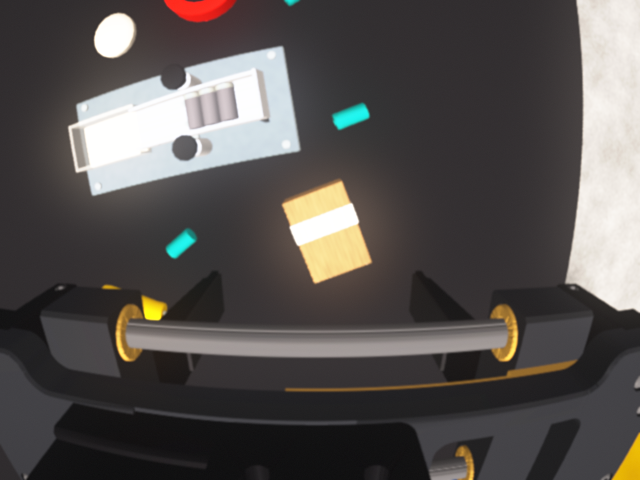

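The scene view shows the feeder at about (395,256). In the wrist view the key caps are at (174,76) and (186,148), and the three grey cells are in the chute at (193,110), (210,106) and (226,102). The tray is at the left end, at about (105,140). The things that could be taken for cells are turquoise, at wrist (350,116), (181,243) and (290,2). I'm leaving those alone. The tape and the puck are the only round things near the keys. The keys to press are the two black caps beside the chute.

```bash
python3 - <<'E'
from h import *
def caps(c,seeds,R):
    g=c["img"].max(2); out=[]
    for s in seeds:
        m=((g<60)*255).astype(np.uint8); w=np.zeros_like(m); cv2.circle(w,s,R,255,-1)
        n,l,st,ce=cv2.connectedComponentsWithStats(m&w); i=1+np.argmax(st[1:,4])
        out.append(at_z(c,*ce[i],70)); print(c["name"],ce[i].round(1),st[i],out[-1].round(1))
    a,b=out; d=a-b; print("sep",np.linalg.norm(d).round(1),"mid",((a+b)/2).round(1),"yaw of feeder y deg",np.degrees(np.arctan2(d[1],d[0])).round(2))
c=cam("wrist"); caps(c,[(174,76),(186,148)],17)
cv2.imwrite("pics/crop1.png",cv2.resize(c["img"][40:210,60:310],None,fx=3,fy=3))
caps(cam("scene"),[(413,239),(374,228)],9)
s=state();print(s["eef_pos"],s["tcp_rot"])
E
```

```text
Traceback (most recent call last):
ValueError: attempt to get argmax of an empty sequence
```

```bash
cat >> h.py <<'E'
def caps(c,seeds,R,z=70,T=110):
    g=cv2.cvtColor(c["img"],cv2.COLOR_BGR2GRAY); out=[]
    for s in seeds:
        m=((g<T)*255).astype(np.uint8); w=np.zeros_like(m); cv2.circle(w,s,R,255,-1)
        n,l,st,ce=cv2.connectedComponentsWithStats(m&w)
        print(g[s[1],s[0]])
        if n<2: continue
        i=1+np.argmax(st[1:,4])
        out.append(at_z(c,*ce[i],z)); print(c["name"],ce[i].round(1),st[i],out[-1].round(1))
    a,b=out; d=a-b; print("sep",np.linalg.norm(d).round(1),"mid",((a+b)/2).round(1),"yaw of feeder y deg",np.degrees(np.arctan2(d[1],d[0])).round(2))
E
python3 - <<'E'
from h import *
c=cam("wrist")
cv2.imwrite("pics/crop1.png",cv2.resize(c["img"][40:210,60:310],None,fx=3,fy=3))
s=state();print(s["eef_pos"],s["tcp_rot"])
caps(c,[(174,76),(186,148)],17)
caps(cam("scene"),[(413,239),(374,228)],9)
E
```

```text
[6.25016105e+02 1.29559626e-02 2.39663843e+02] [3.14147555e+00 2.40958376e-05 1.57078855e+00]
74
wrist [172.5  73.4] [158  59  30  30 633] [498.7 139.9  70. ]
95
wrist [184.6 147.4] [173 136  24  24 438] [509.7  72.3  70. ]
sep 68.5 mid [504.2 106.1  70. ] yaw of feeder y deg 99.24
59
scene [412.9 239.1] [407 234  13  11 117] [502.8 140.6  70. ]
58
scene [372.6 226.7] [365 219  15  15 180] [510.9  72.6  70. ]
sep 68.5 mid [506.8 106.6  70. ] yaw of feeder y deg 96.76
```

View pics/crop1.png

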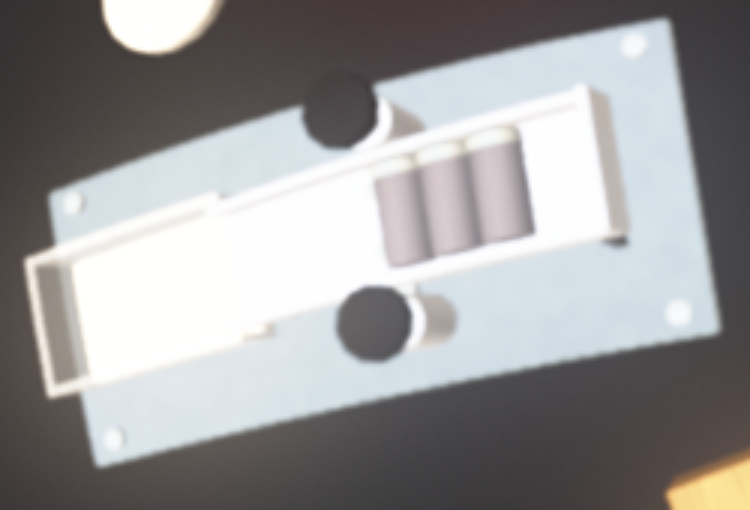

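The crop confirms it: black caps either side of the chute, three grey cells, tray on the left. The feeder is at about (505,105) and its y axis at about 99.5°, so I turn the tool about +1.40 rad.

Emit:
jog_arm(
  motion=[
    [[20,-24,0],0.14],
    [[42,-48,0],0.28],
    [[63,-72,0],0.42],
    [[84,-96,0],0.56],
    [[105,-120,0],0.7],
  ],
  grip=0.43,
)

```text
t: 1.25
eef_pos: [504.0, 105.7, 239.7]
tcp_rot: [3.141, -0.0, 0.865]
ft_force: [0.3, 0.6, -0.1]
opening: 0.634
grip_force: 0.0
```

Emit:
jog_arm(
  motion=[
    [[0,0,0],0.14],
    [[0,0,10],0.28],
    [[0,0,30],0.42],
    [[0,0,50],0.56],
    [[0,0,60],0.7],
  ],
)

```text
t: 1.75
eef_pos: [504.6, 105.0, 178.4]
tcp_rot: [-3.141, 0.001, 0.165]
ft_force: [-0.3, 0.5, 0.5]
opening: 0.571
grip_force: 0.0
```

Emit:
jog_arm(
  motion=[
    [[0,0,0],0],
    [[0,0,0],0],
    [[0,0,0],0],
  ],
)

```text
t: 2.05
eef_pos: [505.3, 105.1, 180.4]
tcp_rot: [3.141, -0.001, 0.174]
ft_force: [-0.1, -1.0, 0.5]
opening: 0.568
grip_force: 0.0
```

```bash
python3 - <<'E'
from h import *
s=state();print(s["t"],s["eef_pos"],s["tcp_rot"],s["opening"],s["ft_force"])
c=cam("wrist");cv2.imwrite("pics/w2.png",c["img"])
np.savez("w2.npz",**{k:c[k] for k in("img","vertical_fov","cx","cy","extrinsics")})
E
```

```text
2.05 [505.32768204 105.05934054 180.35229368] [ 3.14148605e+00 -1.19722964e-03  1.73988850e-01] 0.5677179916841 [-0.11351362 -0.9898281   0.53928422]
```

View pics/w2.png

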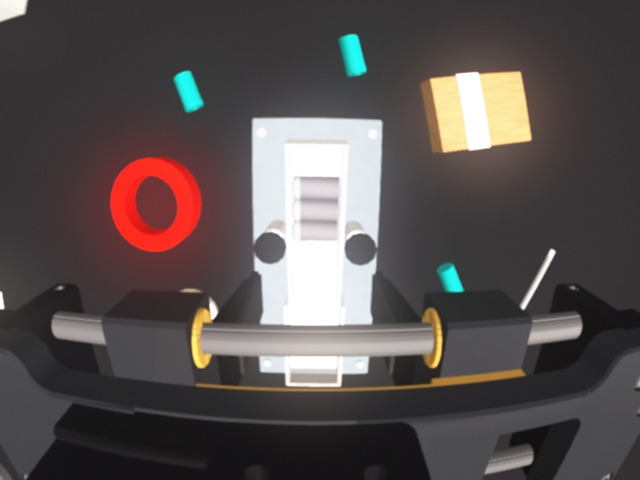

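The keys are seen level at (270,247) and (360,247), and the fingertips just below them at about (255,275) and (378,275).

```bash
python3 - <<'E'
from h import *
c=dict(np.load("w2.npz"));c["name"]="wrist"
caps(c,[(270,247),(360,247)],19,T=90)
a,b=at_z(c,270,247.5,70),at_z(c,360,247.5,70);d=a-b
print(a,b,np.linalg.norm(d),(a+b)/2,np.degrees(np.arctan2(d[1],d[0])))
# base plate: 4 screws/corners at z~? edges
for p in((252,119),(382,120),(263,366),(360,364)):print(at_z(c,*p,5).round(1))
t=np.array([505.3,105.1,180.4]);y=np.array([np.sin(.174),-np.cos(.174),0])
print([np.round(proj(c,t+s*y*33-[0,0,25])) for s in(-1,1)])
E
```

```text
97
wrist [259.1 245.9] [251 234  17  25 149] [498.6 145.   70. ]
98
wrist [371.  246.3] [365 236  10  21  67] [512.2  65.6  70. ]
sep 80.6 mid [505.4 105.3  70. ] yaw of feeder y deg 99.69
[498.8201496  137.01284947  70.        ] [509.95983285  73.28385229  70.        ] 64.69526739778871 [504.38999122 105.14835088  70.        ] 99.91499958893388
[589.6 175.1   5. ]
[608.  65.   5.]
[351.8 133.2   5. ]
[371.7  35.5   5. ]
[array([249., 292.]), array([381., 292.])]
```

Separation is 64.7 mm (66 expected), and position and yaw are within about 1 mm and 0.1°. Straight down to just above the caps.

Emit:
jog_arm(
  motion=[
    [[-1,0,20],0],
    [[-1,0,40],0],
    [[-1,0,60],0],
    [[-1,0,72],0],
    [[-1,0,78],0],
  ],
)

```text
t: 2.6
eef_pos: [504.0, 104.8, 101.1]
tcp_rot: [-3.142, 0.0, 0.172]
ft_force: [-0.2, -1.8, -0.2]
opening: 0.569
grip_force: 0.0
```

Emit:
jog_arm(
  motion=[
    [[0,0,0],0],
    [[0,0,0],0],
  ],
)

```text
t: 2.8
eef_pos: [504.4, 104.9, 102.3]
tcp_rot: [3.141, -0.001, 0.171]
ft_force: [1.0, -0.0, 0.7]
opening: 0.571
grip_force: 0.0
```

```bash
python3 - <<'E'
from h import *
s=state();print(s["t"],s["eef_pos"],s["tcp_rot"],s["opening"],s["ft_force"])
A=cv2.resize(cam("scene")["img"][180:320,310:470],None,fx=2.5,fy=2.5)
B=cv2.resize(cam("side")["img"][220:360,250:410],None,fx=2.5,fy=2.5)
cv2.imwrite("pics/c3.png",np.hstack([A,B]))
E
```

```text
2.8 [504.36296724 104.89693389 102.25589666] [ 3.14149381e+00 -9.19909796e-04  1.71112556e-01] 0.5708315525931162 [ 0.99256997 -0.00814333  0.71408305]
```

View pics/c3.png

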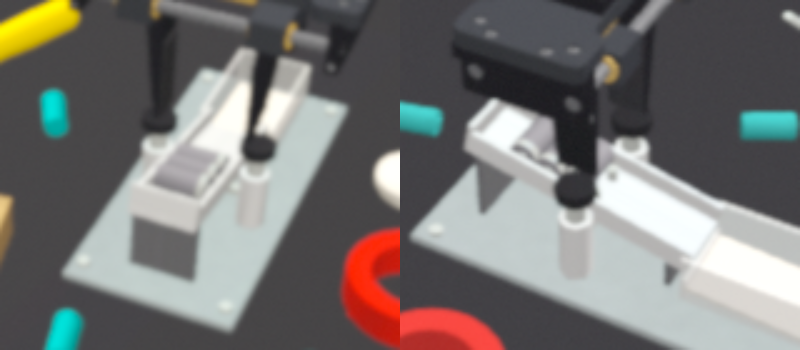

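Both fingertips stand over their caps: scene crop (158,120) and (258,145), side crop (575,190) and (630,125). Now pressing.

Emit:
jog_arm(
  motion=[
    [[0,0,7],0],
    [[0,0,12],0],
    [[0,0,16],0],
    [[0,0,17],0],
    [[0,0,17],0],
  ],
)

```text
t: 3.4
eef_pos: [504.7, 104.9, 86.1]
tcp_rot: [3.141, -0.002, 0.171]
ft_force: [-3.7, -0.7, 24.7]
opening: 0.572
grip_force: 12.4
```

Emit:
jog_arm(
  motion=[
    [[0,0,0.5],0],
    [[0,0,0.5],0],
    [[0,0,0.5],0],
    [[0,0,0.5],0],
    [[0,0,0.5],0],
  ],
)

```text
t: 3.9
eef_pos: [504.8, 104.9, 86.0]
tcp_rot: [3.141, -0.003, 0.171]
ft_force: [-4.4, -0.6, 30.5]
opening: 0.569
grip_force: 15.6
```

Force is well above 7.2 N and z is 86.0, so both keys are on their stops. Holding while the cells roll.

Emit:
jog_arm(
  motion=[
    [[0,0,-0.3],0],
    [[0,0,-0.3],0],
    [[0,0,-0.3],0],
    [[0,0,-0.3],0],
    [[0,0,-0.3],0],
  ],
)

```text
t: 4.4
eef_pos: [504.7, 104.9, 86.1]
tcp_rot: [3.141, -0.003, 0.171]
ft_force: [-3.0, -0.9, 27.0]
opening: 0.571
grip_force: 13.7
```

Emit:
jog_arm(
  motion=[
    [[0,0,0],0],
    [[0,0,0],0],
    [[0,0,0],0],
    [[0,0,0],0],
    [[0,0,0],0],
  ],
)

```text
t: 4.9
eef_pos: [504.7, 104.9, 86.0]
tcp_rot: [3.141, -0.003, 0.171]
ft_force: [-3.6, -0.6, 27.0]
opening: 0.571
grip_force: 13.7
```

```bash
python3 - <<'E'
from h import *
s=state();print(s["t"],s["eef_pos"],s["ft_force"])
A=cv2.resize(cam("scene")["img"][180:320,330:470],None,fx=2.5,fy=2.5)
B=cv2.resize(cam("side")["img"][240:380,280:450],None,fx=2.5,fy=2.5)
cv2.imwrite("pics/c4.png",np.hstack([A,B]))
E
```

```text
4.9 [504.69959721 104.92024834  86.04882519] [-3.5601033  -0.59078222 27.00495396]
```

View pics/c4.png

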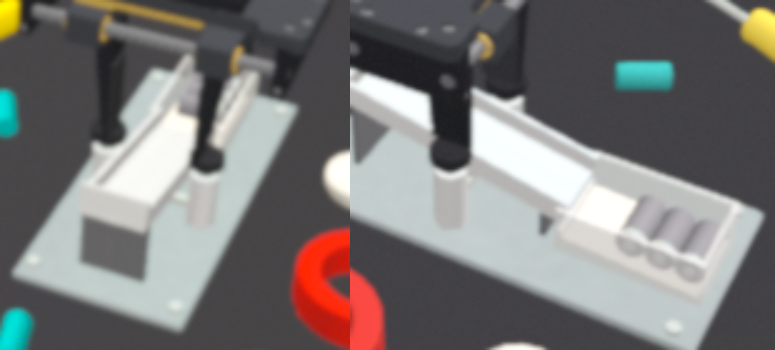

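Both keys are fully down and all three cells are in the tray (side crop about (640,225), (670,235) and (700,245)). Before I let go, I check that they lie still.

```bash
cat > still.py <<'E'
from h import *
a=cam("side")["img"].astype(int)
for _ in range(5): b=cam("side")["img"].astype(int)
np.save("a.npy",b);d=abs(a-b)[300:360,360:440].max(2)
print(state()["t"],d.max(),d.mean(),(d>25).sum())
E
python3 still.py
```

```text
5.3 4 0.7708333333333334 0
```

Emit:
jog_arm(
  motion=[
    [[0,0,0],0],
    [[0,0,0],0],
    [[0,0,0],0],
    [[0,0,0],0],
    [[0,0,0],0],
  ],
)

```text
t: 5.8
eef_pos: [504.7, 104.9, 86.1]
tcp_rot: [3.141, -0.003, 0.171]
ft_force: [-3.8, -0.8, 26.9]
opening: 0.569
grip_force: 13.7
```

```bash
python3 still.py
```

```text
6.1 4 0.7766666666666666 0
```

The cells are still, so I release both keys straight up.

Emit:
jog_arm(
  motion=[
    [[0,0,-4],0],
    [[0,0,-12],0],
    [[0,0,-25],0],
    [[0,0,-50],0],
    [[0,0,-80],0],
  ],
)

```text
t: 6.6
eef_pos: [503.2, 104.8, 164.3]
tcp_rot: [-3.141, 0.003, 0.171]
ft_force: [1.0, 0.9, -0.5]
opening: 0.569
grip_force: 0.0
```

Emit:
jog_arm(
  motion=[
    [[0,0,-20],0],
    [[0,0,-40],0],
    [[0,0,-40],0],
    [[0,0,-40],0],
    [[0,0,-40],0],
  ],
)

```text
t: 7.1
eef_pos: [503.5, 104.8, 203.3]
tcp_rot: [-3.141, 0.002, 0.171]
ft_force: [0.6, 0.6, -0.7]
opening: 0.568
grip_force: 0.0
```

```bash
python3 - <<'E'
from h import *
s=state();print(s["t"],s["eef_pos"],s["ft_force"])
A=cv2.resize(cam("scene")["img"][180:340,310:510],None,fx=2,fy=2)
B=cv2.resize(cam("side")["img"][240:400,250:450],None,fx=2,fy=2)
cv2.imwrite("pics/c5.png",np.hstack([A,B]))
E
```

```text
7.1 [503.50124457 104.78744426 203.3478921 ] [ 0.55182912  0.59040601 -0.66776077]
```

View pics/c5.png

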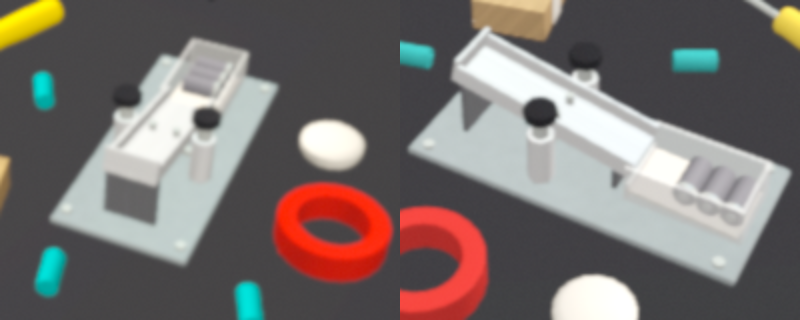

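Both keys are up again (side crop (540,112) and (585,55)), the three cells lie in the tray at about (715,185), and the things around the feeder have not moved.

```bash
python3 -c "from cell import job_done;print(job_done())"
```

```text
the job is handed in; nothing more can be done
None
```

Done: I pressed both keys down together and held them until all three cells lay still in the tray, then let them up, moved the arm clear and handed the job in at about 7 s.

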